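Lay the firelighter and match cartons down in the tray before the wind does

TASK

The wind is getting up on the barbecue ledge, and two cartons, one big and one small, stand upright near opposite ends of the aluminium tray. Tip each one over where it stands, pushing with the fingertips high on its broad face towards the other end of the tray, so that both lie flat on a broad face on the tray's floor, wholly inside its rim and neither on top of the other. Do not pick up or carry a carton or slide it along standing, do not shift the tray, and leave the jar, the scoop and the thermometer as they are.

Things in the scene. Friction and masses are not known exactly. Their poses are not given: they have to be found in the camera images.
- tray: Shallow aluminium tray loose on the concrete, 265 mm (its x) by 325 mm (its y) outside, rim 22 mm high, floor and walls 3 mm, 0.45 kg. Origin: centre of its underside; z up. The cartons start standing on its floor near two opposite corners, each about 105 mm (tray's y) and 62 mm (tray's x) from its centre; either may be at either place.
- big_carton: Brown firelighter carton, tape over its top, 46 mm thick (its x), 96 wide (y), 168 tall (z), 0.2 to 0.5 kg, evenly filled. Starts standing on its 46 by 96 mm end, broad faces (square to its x) looking along the tray's length within 0.1 rad, so it can be tipped lengthwise past the small carton. Origin: centre of the end it stands on.
- big_carton_centre (a point): Middle of the big carton, 84 mm above its underside when it stands.
- small_carton: Brown match box with dark strips on its narrow sides, 34 mm thick (its x), 66 wide (y), 128 tall (z), 0.1 to 0.2 kg, evenly filled. Starts standing on its 34 by 66 mm end near the other end and other side of the tray than the big carton, broad faces (square to its x) looking along the tray's length. Origin: centre of the end it stands on.
- small_carton_centre (a point): Middle of the small carton, 64 mm above its underside when it stands.
- jar: Bystander: white ceramic jar with a knobbed lid, 94 mm across, 123 mm tall, standing on the concrete beyond the tray's -x long side. Origin: centre of its underside.
- scoop: Bystander: green plastic scoop, 69 mm wide, 208 mm long, 42 mm high, lying on the concrete beyond the tray's +x long side. Origin: on its underside between bowl and handle, handle towards its own +y.
- thermometer: Bystander: stainless dial thermometer on a small foot, 60 mm wide, 80 mm tall, standing on the concrete beyond the tray's +y end. Origin: centre of its underside.

How it is judged:
By the outcome, as a careful person would: the job done as asked, in the order asked, and still so for the second after the job is handed in, with the robot touching nothing.
It also fails if it takes over 48 s, if anything falls off the work surface, if the arm or the gripper's body presses on something with over 40 N, if the wrist force passes 120 N, or if a joint passes its speed limit or range.

ROBOT

A 7-joint arm with a two-finger parallel gripper is mounted at the origin on the work surface. World frame = base frame: x ahead of the robot, y to its left, z up, the work surface at z = 0. Lengths are in m, angles in rad, forces in N, time in s.
With the tool pointing down it reaches from about 0.4 to 0.85 m from the base axis. Payload 10.4 kg.
Tool frame: the origin (TCP) lies between the finger pads; the fingertips stand arm.nose_length ahead of it and the grasp point (between the pads) lies 2 mm behind it (arm.nose_length is the distance from the TCP to the fingertips, in m); y points along the fingers, x is the direction in which the jaws open and shut, and the axes are right-handed (so a half turn about y gives the same grasp; the last joint's range is limited). The gripper opens to 87 mm and grips with 3 to 60 N. Pads are 19 mm wide; open, the fingers measure 117 mm over their backs; the gripper's body (75 mm by 190 mm) begins 51 mm behind the grasp point.
Start: joints at [-1.217, 0.332, -0.065, 1.46, 0.022, 1.35, -0.088], TCP at [0.23, 0.581, 0.24] pointing down, gripper open.
Joint ranges: [-2.6, 2.6], [-0.5, 2.12], [-1.47, 1.34], [0.16, 2.42], [-1.27, 4.41], [0.06, 2.06], [-2.6, 2.6]. Speed limits (rad/s): [2.22, 2.22, 2.79, 2.79, 3.14, 3.14, 3.14].

INTERFACE

Orientations are given as a unit quaternion [x, y, z, w].
In Python, from rig import arm gives the robot as it stands.
- The arm moves only by the tool step_arm, never from a script. Its argument "rows" is a list of rows, each a list of 6 numbers: the shift along the tool's x, y, z as a fraction of full scale, then the turn, a rotation vector about the tool's x, y, z as a fraction of full scale. In form: [[dx, dy, dz, ax, ay, az], ...]. A call has 1 to 12 rows; each row is the pose to reach, as a shift and turn from the pose commanded when the call began, along the tool's axes at that moment, turning the shorter way round; what a row does not reach only later rows make up. Full scale, the value 1, is 0.3 m for a shift and pi rad for a turn. A row lasts 1/10 s, in which the tool goes at most 50 mm and 8.59 degrees, less where a joint would pass 70% of its speed; a pose out of reach is approached as far as the arm can. A call with a number of a shift or a turn outside -1 to 1 is refused whole. A call with a gripper value outside its range is refused whole. "hand" is the opening, from 0 (shut) to 1 (fully open), set as the call begins (left out, the last holds). The fingers move at their own pace and stop on an object; "grip_force" is the grip in N (left out, the last holds). Time passes only in rows, so rows that repeat a pose let the fingers close. It gives the time, the measured TCP pose, the force and the opening at its end, in the units of the state.
- arm.sense(): the state, without advancing time (a new reading comes with each control period).
- arm.grab_frame(name): name is "scene" or "side" or "wrist"; returns the picture (420x560x3 uint8, red, green, blue); there is no depth.
- arm.camera_info(name): a dict with "fx", "fy", "cx", "cy" (pixels), "k1" (the pictures are not rectified: a ray, as slopes to the right and down, at radius r is drawn at 1 + k1 r^2 times it, then the intrinsics apply), "R" (3x3) and "t" (3): a world point X has camera coordinates R X + t; the wrist camera has in their place "T_tool_cam" (4x4, takes a point from camera to tool coordinates, whose origin is the TCP and whose axes are the tool frame's). Camera axes: x right, y down, z forward; pixel columns grow to the right and rows downward; lengths in m; the calibration is good to about 2 mm. A picture is of the moment at which its call begins: read the wrist's pose just before it. camera_info takes no time and is no camera call.
- arm.hand_in(): hands the job in, once; it reports no verdict.
Trained networks look in the newest picture that a camera, given by its name, has taken for a name from the list of things; names that differ only in an ending like _2 or _b are one class to them, and where a whole thing is asked for, a point or a joint stands for the part that bears it (a point fixed in the world has none). Each returns a list of dicts, best first, with "confidence" (0 to 1); they miss things now and then, are a little off and sometimes report something else, mostly with a low value. They report only what shows in the picture. A call takes as long as a camera call.
- arm.boxes_of(camera, target): "bbox" ([left, top, width, height] in pixels, round what is visible of it).
- arm.spot_point(camera, target): "at" ([column, row] in pixels: a listed point, or the origin of a listed thing).
The state is a dict: "time_s": time; "q": joint angles; "joint_vel": joint speeds; "effort": joint torques, N m; "tool_pos": TCP position; "tcp_rot": TCP orientation; "ft_force": force on the tool from outside, world axes, zero at the start; "torque": the same for the moment, N m; "opening": finger opening in m.
Only numpy, scipy, OpenCV 4.12 (cv2) and the standard library are available. Lean on these libraries where they do the work, as an engineer would, in place of code of your own. Each camera call takes 0.05 s, during which the arm holds its last target. There are 200 camera calls.

## Working session

There is one attempt and no reset: what is moved stays moved. The work goes in short steps, Python scripts to look and compute and a tool call to move; the robot and the scene stay as the last step left them, time stands still between calls to the robot, and variables do not carry over. Pictures are saved under pics/ and viewed, about 8 in all and at most 12, crops included, and the job is handed in when it is done.

Besides the shell and the picture viewer there is one more tool, called after "Request:" as name(argument=value, ...) on one line, values as JSON. step_arm: Moves the arm, as the interface text tells. Shift numbers are shares of 0.3 m and turn numbers shares of pi rad, none past 1 either way. Its arguments: {"type":"object","properties":{"rows":{"type":"array","items":{"type":"array","items":{"type":"number"}}},"hand":{"type":"number"},"grip_force":{"type":"number"}},"required":["rows"]}

```bash
mkdir -p pics; ls; python3 - <<'E'
from rig import arm
import cv2,numpy as np
s=arm.sense();print(s['time_s'],s['tool_pos'],s['tcp_rot'],arm.nose_length,s['opening'])
a=[]
for n in('scene','side'):
    f=arm.grab_frame(n);cv2.imwrite(f'pics/{n}0.png',f[...,::-1])
    ci=arm.camera_info(n);print(n,{k:np.round(v,4).tolist() for k,v in ci.items()})
    for t in('tray','big_carton','small_carton'):
        print(t,[(np.round(d['at']).tolist(),round(d['confidence'],2)) for d in arm.spot_point(n,t)][:2],[(np.round(d['bbox']).tolist(),round(d['confidence'],2)) for d in arm.boxes_of(n,t)][:2])
print(arm.camera_info('wrist'))
E
```

```text
pics
0.0 [0.22982487 0.58083074 0.23876283] [ 0.58507574  0.39711221 -0.39792151 -0.58450555] 0.017 0.08741780983634341
scene {'fx': 481.0574, 'fy': 481.0574, 'cx': 278.0931, 'cy': 210.7651, 'k1': -0.0737, 'R': [[0.6769, 0.736, -0.0121], [0.5833, -0.5464, -0.6011], [-0.449, 0.3998, -0.7991]], 't': [-0.3928, -0.2623, 1.2518]}
tray [([297.0, 237.0], 0.83)] [([198.0, 156.0, 195.0, 171.0], 0.97), ([324.0, 139.0, 27.0, 26.0], 0.26)]
big_carton [([351.0, 214.0], 0.83), ([238.0, 236.0], 0.26)] [([326.0, 144.0, 58.0, 84.0], 0.57)]
small_carton [([239.0, 255.0], 0.77)] [([217.0, 204.0, 45.0, 62.0], 0.85)]
side {'fx': 439.6778, 'fy': 439.6778, 'cx': 282.5456, 'cy': 213.433, 'k1': -0.0833, 'R': [[0.962, -0.2729, -0.0048], [-0.2104, -0.7304, -0.6498], [0.1738, 0.6262, -0.7601]], 't': [-0.539, 0.162, 0.6803]}
tray [([283.0, 212.0], 0.56)] [([191.0, 146.0, 207.0, 168.0], 0.68)]
big_carton [([289.0, 170.0], 0.69)] []
small_carton [([284.0, 269.0], 0.7)] [([258.0, 206.0, 51.0, 79.0], 0.77)]
{'fx': 317.34192535632394, 'fy': 317.34192535632394, 'cx': 276.3935195327485, 'cy': 207.9312792650765, 'k1': -0.0209256578802007, 'T_tool_cam': array([[ 9.99998660e-01, -1.62822023e-03,  1.67978908e-04,
         6.85569827e-04],
       [-5.55474020e-04, -2.41028036e-01,  9.70517994e-01,
        -1.45944816e-01],
       [-1.53972940e-03, -9.70516788e-01, -2.41028617e-01,
         6.48151626e-02],
       [ 0.00000000e+00,  0.00000000e+00,  0.00000000e+00,
         1.00000000e+00]])}
```

View pics/scene0.png

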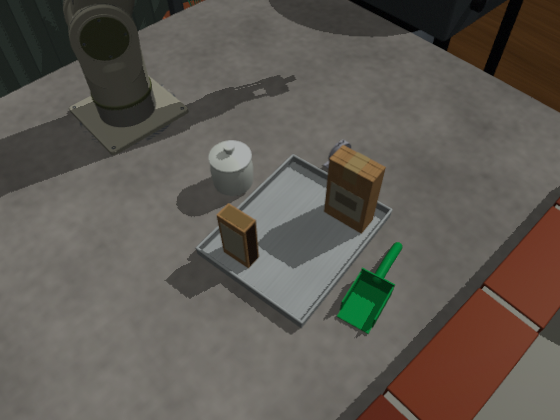

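View pics/side0.png

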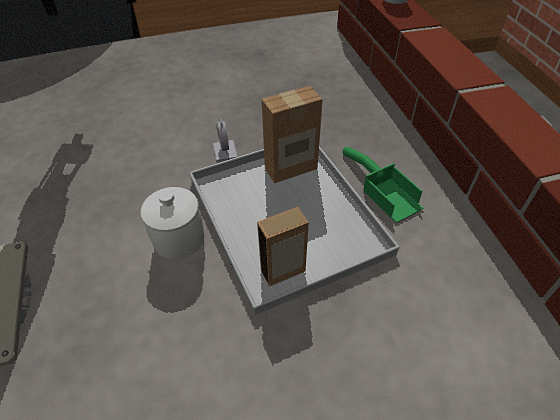

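The scene view shows the tray rim corners at about (198,249), (295,157), (391,210), (301,322). The big carton is at (352,190) by the thermometer (tray +y end) and the small one at (238,235). The side view has rim corners at (192,175), (397,246), (256,307), with the big carton at (292,135) and the small one at (284,246). I'll fit poses and overlay wireframes.

```bash
cat > h.py <<'E'
from rig import arm
import cv2,numpy as np
from scipy.optimize import least_squares
from scipy.spatial.transform import Rotation as Ro
def proj(n,X):
    c=arm.camera_info(n);p=np.asarray(X)@np.array(c['R']).T+c['t']
    s=p[:,:2]/p[:,2:];s=s*(1+c['k1']*(s**2).sum(1,keepdims=True))
    return s*[c['fx'],c['fy']]+[c['cx'],c['cy']]
def pl(p,L,z):  # pose x,y,yaw
    L=np.atleast_2d(L);c,s=np.cos(p[2]),np.sin(p[2])
    return np.c_[p[0]+c*L[:,0]-s*L[:,1],p[1]+s*L[:,0]+c*L[:,1],np.full(len(L),z)]
def rect(a,b):return np.array([[-a,-b],[a,-b],[a,b],[-a,b]])/2
TR=rect(.265,.325);BG=rect(.046,.096);SM=rect(.034,.066)
def fit(obs,p0): # obs: list (cam, local xy, z, pixel)
    f=lambda p:np.concatenate([proj(n,pl(p,l,z))[0]-px for n,l,z,px in obs])
    r=least_squares(f,p0,loss='soft_l1');return r.x,r.fun
def wire(im,n,p,R,z0,z1,k,off,col):
    a=(proj(n,pl(p,R,z0))-off)*k;b=(proj(n,pl(p,R,z1))-off)*k
    for i in range(4):
        for u,v in((a[i],a[(i+1)%4]),(b[i],b[(i+1)%4]),(a[i],b[i])):
            cv2.line(im,tuple(map(int,u)),tuple(map(int,v)),col,1)
E
python3 - <<'E'
from h import *
# tray corners order: (-,-),(+,-),(+,+),(-,+)
S=[(198,249),(301,322),(391,210),(295,157)]
D=[(256,307),(397,246),None,(192,175)]
obs=[('scene',TR[i],.022,S[i]) for i in range(4)]+[('side',TR[i],.022,D[i]) for i in (0,1,3)]
t,f=fit(obs,[.6,.3,0]);print('tray',t,f.round(1))
bo=[('scene',[0,0],.003,(351,214)),('side',[0,0],.003,(289,170))]
g=pl(t,[[.062,.105],[-.062,-.105]],0);
y=t[2]+np.pi/2
b=[*g[0,:2],y];s=[*g[1,:2],y]
out=[]
for n,off in(('scene',(190,130)),('side',(180,80))):
    im=cv2.imread(f'pics/{n}0.png')[off[1]:off[1]+240,off[0]:off[0]+220]
    im=cv2.resize(im,None,fx=1.8,fy=2.4,interpolation=3) if 0 else cv2.resize(im,None,fx=1.8,fy=1.8,interpolation=3)
    wire(im,n,t,TR,0,.022,1.8,off,(255,0,0))
    wire(im,n,b,BG,.003,.171,1.8,off,(0,0,255));wire(im,n,s,SM,.003,.131,1.8,off,(0,255,0))
    out.append(im)
cv2.imwrite('pics/ov1.png',np.hstack(out));print(b,s)
E
```

```text
tray [0.58437007 0.0511304  0.16442328] [-1.5 -0.4  1.8  2.1  2.1  0.2 -1.6 -2.1 -0.7  0.1  3.   0.3 -1.4 -2.8]
[np.float64(0.6283471111468911), np.float64(0.16486263030763765), np.float64(1.735219602618133)] [np.float64(0.540393025720706), np.float64(-0.06260182594178015), np.float64(1.735219602618133)]
```

View pics/ov1.png

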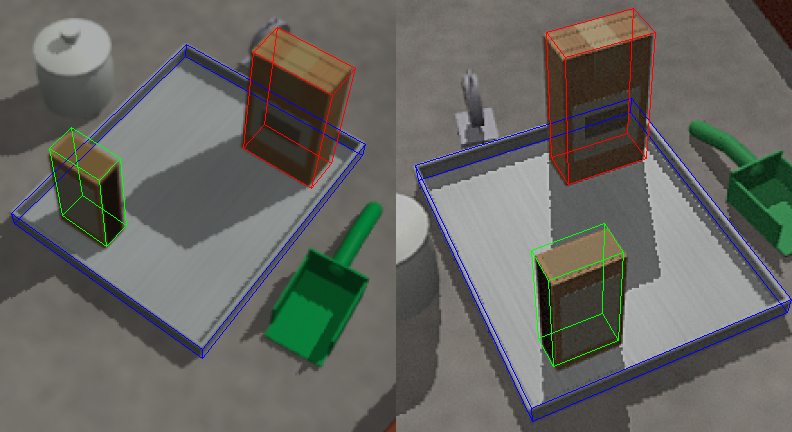

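The overlay fits within about 1–2 px: the tray is at (0.584, 0.051) with yaw 0.164, and both cartons are at their nominal spots, square to the tray. Next I'll work out the approach with closed fingers and the jaw axis along tray x.

```bash
cat >> h.py <<'E'
T=[.5844,.0511,.1644]
def go(lx,ly,z,flip=0):
    s=arm.sense();R0=Ro.from_quat(s['tcp_rot']);c,n=np.cos(T[2]),np.sin(T[2])
    x=np.array([c,n,0]);
    if (R0.as_matrix()[:,0]@x<0)!=bool(flip):x=-x
    y=np.array([0,0,-1.]);M=np.c_[x,y,np.cross(x,y)]
    P=pl(T,[lx,ly],z)[0]
    d=R0.inv().apply(P-s['tool_pos'])/.3;r=(R0.inv()*Ro.from_matrix(M)).as_rotvec()/np.pi
    print('to',P.round(3),'row',np.r_[d,r].round(3).tolist())
def show():
    s=arm.sense();p=s['tool_pos'];c,n=np.cos(T[2]),np.sin(T[2]);d=p-[T[0],T[1],0]
    print(s['time_s'],'local',round(c*d[0]+n*d[1],4),round(-n*d[0]+c*d[1],4),'z',p[2].round(4),'F',s['ft_force'].round(1),'q',s['q'].round(2),s['opening'])
    print(Ro.from_quat(s['tcp_rot']).as_matrix().round(3).tolist())
E
python3 -c "
from h import *
show();go(.062,.16,.24);go(.062,.16,.24,1)"
```

```text
0.7 local -0.2629 0.5809 z 0.2396 F [-0.6  0.   0.5] q [-1.22  0.33 -0.06  1.46  0.02  1.35 -0.09] 0.08707933297552548
[[0.368, 0.0, -0.93], [0.93, 0.0, 0.368], [0.0, -1.0, 0.0]]
to [0.619 0.219 0.24 ] row [-0.645, -0.002, -1.651, -0.0, 0.328, 0.0]
to [0.619 0.219 0.24 ] row [-0.645, -0.002, -1.651, 0.0, -0.672, 0.0]
```

Request:
step_arm(rows=[[-0.39,0,-1,0,0.328,0],[-0.39,0,-1,0,0.328,0],[-0.39,0,-1,0,0.328,0],[-0.39,0,-1,0,0.328,0],[-0.39,0,-1,0,0.328,0],[-0.39,0,-1,0,0.328,0],[-0.39,0,-1,0,0.328,0],[-0.39,0,-1,0,0.328,0],[-0.39,0,-1,0,0.328,0],[-0.39,0,-1,0,0.328,0],[-0.39,0,-1,0,0.328,0],[-0.39,0,-1,0,0.328,0]], hand=0)

```text
time_s: 1.9
tool_pos: [0.4651, 0.3628, 0.2395]
tcp_rot: [-0.705, -0.058, 0.059, 0.705]
ft_force: [-0.1, 0.4, 0.2]
opening: 0.0028
```

```bash
python3 -c "
from h import *
show();go(.062,.16,.24)"
```

```text
1.9 local -0.0666 0.327 z 0.2395 F [-0.1  0.4  0.2] q [-0.93  0.25  0.23  1.57 -0.06  1.32 -0.53] 0.0028365033186405235
[[0.986, -0.0, -0.165], [0.165, 0.0, 0.986], [-0.0, -1.0, 0.0]]
to [0.619 0.219 0.24 ] row [0.428, -0.002, -0.557, -0.0, 0.0, -0.0]
```

Request:
step_arm(rows=[[0.428,0,-0.557,0,0,0],[0.428,0,-0.557,0,0,0],[0.428,0,-0.557,0,0,0],[0.428,0,-0.557,0,0,0],[0.428,0,-0.557,0,0,0],[0.428,0.12,-0.557,0,0,0],[0.428,0.24,-0.557,0,0,0],[0.428,0.24,-0.557,0,0,0],[0.428,0.24,-0.557,0,0,0]])

```text
time_s: 2.8
tool_pos: [0.6195, 0.2186, 0.1681]
tcp_rot: [0.705, 0.058, -0.058, -0.705]
ft_force: [0.1, -0.1, 0.9]
opening: 0.0006
```

```bash
python3 -c "
from h import *
show()
f=arm.grab_frame('side')[60:260,180:400];g=arm.grab_frame('scene')[100:300,200:420]
cv2.imwrite('pics/a2.png',cv2.resize(np.hstack([f,g])[...,::-1],None,fx=1.8,fy=1.8,interpolation=3))"
```

```text
2.8 local 0.062 0.1595 z 0.1681 F [ 0.1 -0.1  0.9] q [-0.65  0.46  0.33  1.48 -0.15  1.24 -0.14] 0.0006370271295016792
[[0.986, -0.001, -0.164], [0.164, -0.0, 0.986], [-0.001, -1.0, 0.0]]
```

View pics/a2.png

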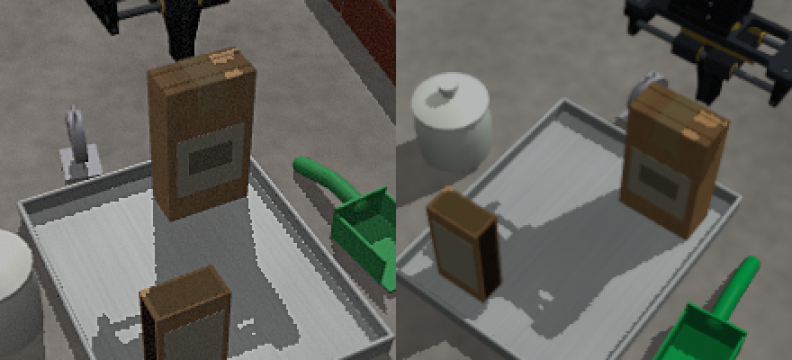

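The closed fingers are behind the big carton near its top, at (182,50) in the left crop, and clear of the thermometer. I'll push slowly now.

Request:
step_arm(rows=[[0,0,-0.025,0,0,0],[0,0,-0.05,0,0,0],[0,0,-0.06,0,0,0],[0,0,-0.07,0,0,0],[0,0,-0.08,0,0,0],[0,0,-0.09,0,0,0],[0,0,-0.1,0,0,0],[0,0,-0.11,0,0,0],[0,0,-0.12,0,0,0],[0,0,-0.13,0,0,0],[0,0,-0.14,0,0,0],[0,0,-0.15,0,0,0]])

```text
time_s: 4.1
tool_pos: [0.6271, 0.1733, 0.1675]
tcp_rot: [-0.705, -0.058, 0.058, 0.705]
ft_force: [-0.4, 0.4, 0.5]
opening: 0.0003
```

```bash
python3 -c "
from h import *
show()
f=arm.grab_frame('side')[60:260,180:400];g=arm.grab_frame('scene')[100:300,200:420]
cv2.imwrite('pics/a3.png',cv2.resize(np.hstack([f,g])[...,::-1],None,fx=1.8,fy=1.8,interpolation=3))"
```

```text
4.1 local 0.0622 0.1136 z 0.1675 F [-0.4  0.4  0.5] q [-0.59  0.44  0.34  1.5  -0.15  1.23 -0.07] 0.0003415734054014906
[[0.987, -0.0, -0.163], [0.163, 0.0, 0.987], [-0.0, -1.0, 0.0]]
```

View pics/a3.png

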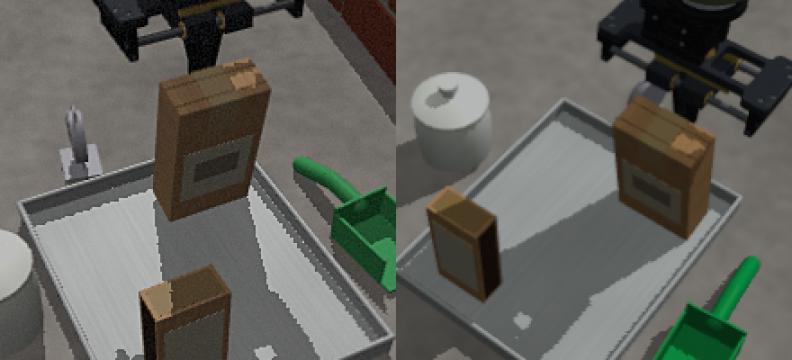

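The big carton is leaning and its front bottom edge has stayed at (170,218) in the left crop, so it's tipping rather than sliding. I'll keep pushing.

Request:
step_arm(rows=[[0,0,-0.01,0,0,0],[0,0,-0.02,0,0,0],[0,0,-0.03,0,0,0],[0,0,-0.04,0,0,0],[0,0,-0.05,0,0,0],[0,0,-0.06,0,0,0],[0,0,-0.07,0,0,0],[0,0,-0.08,0,0,0],[0,0,-0.09,0,0,0],[0,0,-0.1,0,0,0],[0,0,-0.1,0,0,0],[0,0,-0.1,0,0,0]])

```text
time_s: 5.4
tool_pos: [0.632, 0.1441, 0.1676]
tcp_rot: [-0.705, -0.058, 0.058, 0.705]
ft_force: [-0.4, 0.0, -0.2]
opening: 0.0006
```

Request:
step_arm(rows=[[0,-0.1,0,0,0,0],[0,-0.24,0,0,0,0],[0,-0.24,0,0,0,0],[0,-0.24,0,0,0,0]])

```text
time_s: 5.8
tool_pos: [0.6324, 0.1444, 0.2405]
tcp_rot: [-0.704, -0.059, 0.057, 0.705]
ft_force: [-0.0, 0.2, -0.2]
opening: 0.0003
```

```bash
python3 -c "
from h import *
show();go(-.15,-.18,.24);go(-.062,-.165,.24)
f=arm.grab_frame('side')[60:320,180:400];g=arm.grab_frame('scene')[100:360,200:420]
cv2.imwrite('pics/a4.png',cv2.resize(np.hstack([f,g])[...,::-1],None,fx=1.8,fy=1.8,interpolation=3))"
```

```text
5.8 local 0.0626 0.0841 z 0.2405 F [-0.   0.2 -0.2] q [-0.56  0.39  0.36  1.41 -0.14  1.36 -0.03] 0.0003447040896715166
[[0.987, 0.002, -0.163], [0.163, 0.001, 0.987], [0.002, -1.0, 0.001]]
to [ 0.466 -0.151  0.24 ] row [-0.708, -0.0, -0.881, -0.0, -0.0, 0.001]
to [ 0.55  -0.122  0.24 ] row [-0.415, 0.0, -0.831, -0.0, -0.0, 0.001]
```

View pics/a4.png

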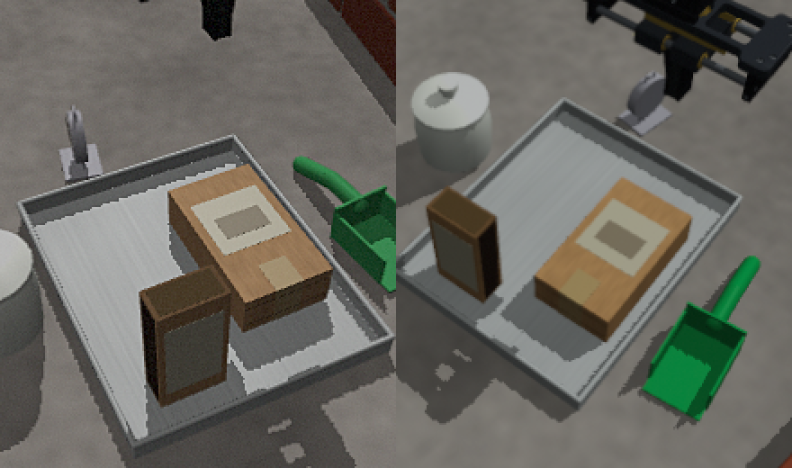

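The big carton lies flat and inside the rim, about (250,245) in the left crop, and the tray hasn't shifted. The small carton is still standing at (185,335). I'll go behind it at the -y end.

Request:
step_arm(rows=[[-0.415,0,-0.831,0,0,0],[-0.415,0,-0.831,0,0,0],[-0.415,0,-0.831,0,0,0],[-0.415,0,-0.831,0,0,0],[-0.415,0,-0.831,0,0,0],[-0.415,0,-0.831,0,0,0],[-0.415,0,-0.831,0,0,0],[-0.415,0,-0.831,0,0,0],[-0.415,0.15,-0.831,0,0,0],[-0.415,0.3,-0.831,0,0,0],[-0.415,0.36,-0.831,0,0,0],[-0.415,0.36,-0.831,0,0,0]])

```text
time_s: 7.1
tool_pos: [0.548, -0.1199, 0.128]
tcp_rot: [-0.704, -0.056, 0.061, 0.705]
ft_force: [0.5, 0.3, 0.4]
opening: 0.0005
```

```bash
python3 -c "
from h import *
show()
f=arm.grab_frame('side')[100:320,180:400];g=arm.grab_frame('scene')[120:340,180:400]
cv2.imwrite('pics/a5.png',cv2.resize(np.hstack([f,g])[...,::-1],None,fx=1.8,fy=1.8,interpolation=3))"
```

```text
7.1 local -0.0639 -0.1627 z 0.128 F [0.5 0.3 0.4] q [-0.27  0.3   0.48  1.79 -0.16  1.1   0.43] 0.0005247554601811063
[[0.986, -0.006, -0.165], [0.166, 0.001, 0.986], [-0.006, -1.0, 0.002]]
```

View pics/a5.png

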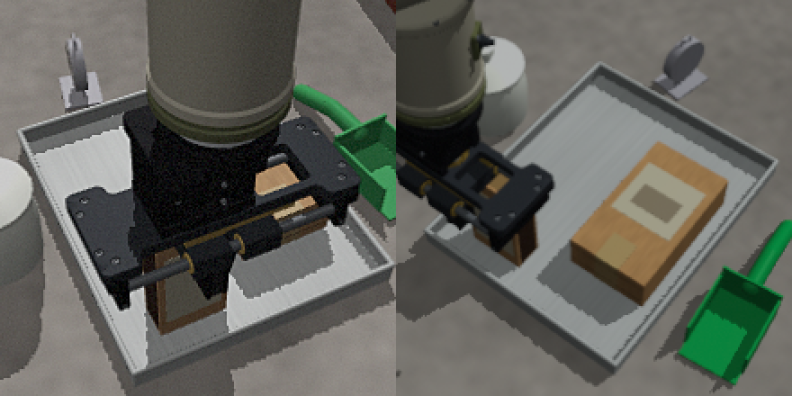

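The closed fingertips are in front of the small carton's -y face, at (210,285) in the left crop, touching nothing. I'll push towards +y.

Request:
step_arm(rows=[[0,0,0.03,0,0,0],[0,0,0.06,0,0,0],[0,0,0.08,0,0,0],[0,0,0.09,0,0,0],[0,0,0.1,0,0,0],[0,0,0.11,0,0,0],[0,0,0.12,0,0,0],[0,0,0.13,0,0,0],[0,0,0.14,0,0,0],[0,0,0.15,0,0,0],[0,0,0.16,0,0,0],[0,0,0.17,0,0,0]])

```text
time_s: 8.4
tool_pos: [0.5414, -0.0716, 0.1315]
tcp_rot: [-0.705, -0.058, 0.058, 0.705]
ft_force: [0.4, -0.5, 0.4]
opening: 0.0003
```

Request:
step_arm(rows=[[0,0,0.01,0,0,0],[0,0,0.02,0,0,0],[0,0,0.03,0,0,0],[0,0,0.04,0,0,0],[0,0,0.05,0,0,0],[0,0,0.06,0,0,0],[0,0,0.07,0,0,0],[0,0,0.08,0,0,0],[0,0,0.08,0,0,0],[0,0,0.08,0,0,0]])

```text
time_s: 9.4
tool_pos: [0.5375, -0.0482, 0.1316]
tcp_rot: [-0.705, -0.058, 0.058, 0.705]
ft_force: [-0.5, -0.2, 0.4]
opening: 0.0007
```

```bash
python3 -c "
from h import *
show()
f=arm.grab_frame('side')[100:320,180:400];g=arm.grab_frame('scene')[120:340,180:400]
cv2.imwrite('pics/a6.png',cv2.resize(np.hstack([f,g])[...,::-1],None,fx=1.8,fy=1.8,interpolation=3))"
```

```text
9.4 local -0.0625 -0.0903 z 0.1316 F [-0.5 -0.2  0.4] q [-0.39  0.24  0.45  1.84 -0.12  1.08  0.27] 0.0006635675479470959
[[0.987, 0.0, -0.163], [0.163, 0.0, 0.987], [0.0, -1.0, 0.0]]
```

View pics/a6.png

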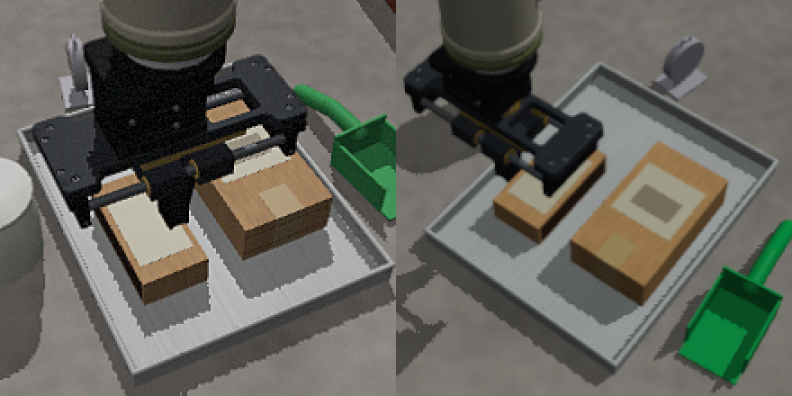

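The small carton, about (150,240) in the left crop, has fallen flat beside the big one. I'll raise the arm clear and do a last check.

Request:
step_arm(rows=[[0,-0.15,0,0,0,0],[0,-0.3,0,0,0,0],[0,-0.4,0,0,0,0],[0,-0.4,-0.15,0,0,0],[0,-0.4,-0.3,0,0,0],[0,-0.4,-0.45,0,0,0],[0,-0.4,-0.6,0,0,0],[0,-0.4,-0.7,0,0,0],[0,-0.4,-0.7,0,0,0],[0,-0.4,-0.7,0,0,0]])

```text
time_s: 10.5
tool_pos: [0.5714, -0.2561, 0.2511]
tcp_rot: [-0.705, -0.057, 0.057, 0.705]
ft_force: [0.6, 0.3, 0.5]
opening: 0.0002
```

```bash
python3 -c "
from h import *
show()
o=[]
for n,off in(('side',(150,110)),('scene',(190,130))):
    im=arm.grab_frame(n)[off[1]:off[1]+220,off[0]:off[0]+250,::-1]
    im=cv2.resize(im,None,fx=1.6,fy=1.6,interpolation=3);wire(im,n,T,TR,0,.022,1.6,off,(255,0,0));o.append(im)
cv2.imwrite('pics/a7.png',np.hstack(o))"
```

```text
10.5 local -0.0631 -0.3009 z 0.2511 F [0.6 0.3 0.5] q [-0.1   0.36  0.59  1.47 -0.2   1.37  0.66] 0.00023352840683036515
[[0.987, -0.001, -0.161], [0.161, -0.0, 0.987], [-0.001, -1.0, 0.0]]
```

View pics/a7.png

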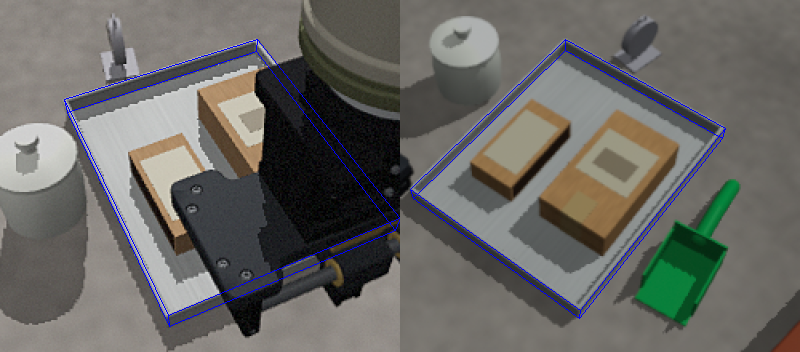

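In the scene view (right) both cartons lie flat and apart inside the rim, the small one near (520,150) and the big one near (608,182). The tray still matches its original outline, and the jar, scoop and thermometer are undisturbed. I'm handing in.

```bash
python3 -c "
from h import *
print(arm.hand_in())"
```

```text
the job is handed in; nothing more can be done
None
```

Both cartons are tipped over and lie flat on a broad face inside the tray's rim, apart from each other. I tipped the big one first, then the small one, each with closed fingertips high on its outer broad face, pushing slowly towards the other end of the tray.

- **Final picture:** the last scene-camera view shows both cartons flat, and the tray matches the outline fitted at the start to within about a pixel. The jar, scoop and thermometer look undisturbed. The arm blocked part of the last side-camera view, but an earlier side view agreed.
- **Contact and time:** the arm was clear of everything at hand-in, at about 10.6 s of the 48 s. The wrist force read under about 1 N at the end of every move call; I did not see readings in between.
- **Sliding:** mid-push, the big carton's base had not moved. I did not take a picture partway through the small carton's tip, so I can't confirm the same for it.
- **Disagreements:** no check failed. At the start, the small carton's outline was a few millimetres off in the side view, which did not affect the push.

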